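Find where the turntable tray rubs and mark the spot

ROBOT

A 6-joint arm with a two-finger parallel gripper is mounted at the origin on the work surface. World frame = base frame: x ahead of the robot, y to its left, z up, the work surface at z = 0. Lengths are in mm, angles in rad, forces in N, time in s.
With the tool pointing down it reaches from about 275 to 1000 mm from the base axis. Payload 8.4 kg.
Tool frame: the origin (TCP) lies between the finger pads; the fingertips stand 22 mm ahead of it and the grasp point (between the pads) lies 3 mm ahead of it; z points along the fingers, y is the line along which they close (so a half turn about z gives the same grasp; the last joint's range is limited). The gripper opens to 85 mm and grips with 20 to 120 N. Pads are 22 mm wide; open, the fingers measure 114 mm over their backs; the gripper's body (76 mm by 85 mm) begins 54 mm behind the grasp point. The pads swing forward as they close: fully open they stand 13 mm farther back than shut.
Start: joints at [-1.28, 0.353, 1.633, -0, 1.155, -0.002], TCP at [180.395, -598.403, 253.281] pointing down, gripper open.
Joint ranges: [-2.63, 2.63], [-0.92, 2.1], [0.06, 2.66], [-1.3, 4.44], [0, 2.69], [-3.02, 3.02]. Speed limits (rad/s): [2.22, 2.22, 2.79, 3.14, 3.14, 3.14].

INTERFACE

Orientations are given as [roll, pitch, yaw] about the fixed x, y, z axes, in that order (R = Rz(yaw) Ry(pitch) Rx(roll)).
In Python, from rig import r, grab_frame gives the robot as it stands.
- The arm moves only by the shell command python3 -m inch 'ROWS' [FORCE]. ROWS is JSON, a list of rows, each a list of 7 numbers: the turn, a rotation vector about the tool's x, y, z as a fraction of full scale, then the shift along the tool's x, y, z as a fraction of full scale, then the closure, from 0 (fully open) to 1 (shut). In form: [[rx, ry, rz, dx, dy, dz, fingers], ...]. A call has 1 to 8 rows; each row shifts and turns the commanded pose from where the row before left it, along the tool's axes as they then stand; what a row does not reach is not made up. Full scale, the value 1, is 2.5 cm for a shift and pi rad for a turn. A row lasts 1/12 s, in which the tool goes at most 41.7 mm and 7.16 degrees, less where a joint would pass 70% of its speed; a pose out of reach is approached as far as the arm can. A call with a number of a shift or a turn outside -1 to 1 is refused whole. A call with a gripper value outside its range is refused whole. The fingers move at their own pace and stop on an object; FORCE is the grip in N (left out, the last holds). Time passes only in rows, so rows that do not move let the fingers close. It gives the time, the measured TCP pose, the force, the opening and the grip force at its end, in the units of the state.
- r.sense(): the state, without advancing time (a new reading comes with each control period).
- grab_frame(name): name is "scene" or "side" or "wrist"; returns a dict with "pixels" (400x640x3 uint8, red, green, blue), "z_map" (400x640 float32, mm along the optical axis (not along the pixel's ray), 0 where there is no reading), "vertical_fov" (degrees; the focal length in pixels is half the picture's height over the tangent of half this angle, whatever the lens; pixels are square), "cx", "cy" (the principal point, pixels), "dist" ([k1, k2, p1, p2, k3] as OpenCV has them; the pictures are not rectified), "cam_to_world" (4x4, takes a point from camera to world coordinates). Camera axes: x right, y down, z forward; pixel columns grow to the right and rows downward; lengths in mm; the calibration is good to about 2 mm. A picture is of the moment at which its call begins.
- r.sign_off(): hands the job in; it is judged then, once.
The state is a dict: "clock": time; "qpos": joint angles; "qvel": joint speeds; "joint_efforts": joint torques, N m; "eef_pos": TCP position; "tcp_rot": TCP orientation; "contact_force": force on the tool from outside, world axes, zero at the start; "wrist_torque": the same for the moment, N m; "opening": opening from 0.0 (shut) to 1.0 (fully open); "grasp_force": force on a finger pad.
Only numpy, scipy, OpenCV 4.12 (cv2) and the standard library are available. Lean on these libraries where they do the work, as an engineer would, in place of code of your own. Each camera call takes 0.05 s, during which the arm holds its last target. There are 200 camera calls.

TASK

The round wooden tray of the turntable rubs on its glide at one place. Turn the tray slowly by its knob until you feel the rubbing place and leave it standing with the middle of that place right on the glide; then mark it by gently standing the steel bottle stopper upright on the tray, directly above the glide. Leave the other things on the counter alone.

Things in the scene. Friction and masses are not known exactly. Their poses are not given: they have to be found in the camera images.
- base: Fixed turntable base (black disc 150 mm across, 20 mm high, under the tray). Origin on the counter, on the tray's vertical turning axis. Its x axis points along the flat metal tongue (30 mm wide, 10 mm high) that runs out under the tray to an upright metal tab (36 mm high) outside the rim, its far face 170 mm from the axis.
- glide: Fixed glide: a pad hidden under the tray, 105 mm from the axis towards the metal tab (the tab belongs to it). Origin at the pad, 12 mm above the counter. The tray drags over about 10 degrees either side of the point where the middle of its low spot is on the glide: drag comes in and lets go equally far before and after. The tray stays where it is left.
- glide_top (a point): The point on the top face of the tray (42 mm above the counter) directly above the glide, 105 mm from the axis along the base's x axis. It stays put when the tray turns. The marker belongs here.
- tray: Round wooden tray, 260 mm across, flat top 42 mm above the counter, turns either way (a full turn and more) about the base's axis. Origin on the axis at counter height; x axis points towards the knob. An unseen springy low spot under it, 105 mm from the axis, 60 to 300 degrees round from the knob, rubs on the glide; it can only be felt, and starts at least 30 degrees off the glide.
- knob_grip (a point): Steel turning knob on the tray: upright round pin 20 mm across, 46 to 84 mm above the counter, 80 mm from the axis. It spins on its own axis, so a hand can go round without turning the wrist. The point lies on its axis, 68 mm above the counter. Pushing it round takes about 1 to 2 N, and about 10 to 20 N while the tray rubs.
- stopper: Loose steel bottle stopper, the marker, 150 g, standing on the counter: foot 36 mm across and 12 mm high, above it a plain round stem 24 mm across up to 62 mm. Origin at the centre of its underside, z axis up.
- shaker: Bystander: white ceramic shaker with a steel cap, 44 mm across, 85 mm high. Leave alone.
- mug: Bystander: white mug, 82 mm across, 95 mm high. Leave alone.
- jar: Bystander: amber glass jar with steel lid, 90 mm across, 120 mm high. Leave alone.

How it is judged (in metres and radians):
On the way, in this order (a step that is already met when the one before it is completed fails the run):
1. the tray stands still with its low spot pressing on the glide (contact force between tray and glide above 8 N and angular speed of tray below 0.1 rad/s), for 0.2 s.
2. the stopper stands on the tray above the glide (horizontal distance between stopper and glide_top below 0.02 m and height (world z) of stopper between 0.036 and 0.048 m and angle between stopper's own z axis and vertical below 0.15 rad), for 0.2 s.
At the end, for the whole second after the job is handed in: The tray is at rest with the middle of its rubbing place on the glide, to within about 6 degrees (the glide is pressed with more than 8 N; about 13 N at the middle), and the released stopper stands upright and still on the tray with its centre within 20 mm of the point above the glide (all of step 2 and contact force between tray and glide above 8 N and angular speed of tray below 0.05 rad/s and linear speed of stopper below 0.02 m/s); the robot touches nothing.
It fails at once if the tray is spun fast (over 3 rad/s) (angular speed of tray above 3 rad/s).
It fails at once if the stopper is banged or pressed onto the tray with more than 45 N (contact force between stopper and tray above 45 N).
It fails at once if a bystander is moved (distance of any of shaker, mug, jar from where it was at the start of the episode above 0.02 m).
It also fails if it takes over 72 s, if anything falls off the work surface, if the arm or the gripper's body presses on something with over 40 N, if the wrist force passes 120 N, or if a joint passes its speed limit or range.

## Working session

There is one attempt and no reset: what is moved stays moved. The work goes in short steps, Python scripts to look and compute and a shell command to move; the robot and the scene stay as the last step left them, time stands still between calls to the robot, and variables do not carry over. Pictures are saved under pics/ and viewed, at most 10 in all, crops included, and the job is handed in when it is done.

```bash
ls; mkdir -p pics
cat > h.py <<'E'
import numpy as np, cv2
from rig import r, grab_frame
def K(f):
    fl=200/np.tan(np.radians(f["vertical_fov"])/2)
    return np.array([[fl,0,f["cx"]],[0,fl,f["cy"]],[0,0,1.]])
def ray(f,uv):
    p=cv2.undistortPoints(np.array(uv,float).reshape(-1,1,2),K(f),np.array(f["dist"],float))[:,0]
    return np.c_[p,np.ones(len(p))]
def plane(f,uv,z):
    T=np.array(f["cam_to_world"]);d=ray(f,uv)@T[:3,:3].T;o=T[:3,3]
    return o+d*((z-o[2])/d[:,2])[:,None]
def cloud(f):
    T=np.array(f["cam_to_world"]);v,u=np.mgrid[:400,:640]
    d=ray(f,np.c_[u.ravel(),v.ravel()])*f["z_map"].reshape(-1,1)
    P=d@T[:3,:3].T+T[:3,3];P[f["z_map"].ravel()==0]=np.nan
    return P.reshape(400,640,3)
E
python3 - <<'E'
from h import *
import pickle
for n in("scene","side"):
    f=grab_frame(n);pickle.dump(f,open(n+".pkl","wb"))
    cv2.imwrite(f"pics/{n}0.png",f["pixels"][...,::-1]);print(n,np.array(f["cam_to_world"]).round(2).tolist(),f["vertical_fov"],f["dist"])
print(r.sense())
E
```

```text
pics
scene [[-0.39, 0.79, -0.47, 1192.78], [0.92, 0.33, -0.21, 337.84], [-0.01, -0.51, -0.86, 1229.13], [0.0, 0.0, 0.0, 1.0]] 45.25875198688833 [0.00426333 0.         0.         0.         0.        ]
side [[0.99, -0.08, 0.07, 474.75], [-0.11, -0.76, 0.64, -671.13], [0.0, -0.64, -0.77, 947.03], [0.0, 0.0, 0.0, 1.0]] 44.1816226654727 [-0.00605744  0.          0.          0.          0.        ]
{'clock': 0.1, 'qpos': array([-1.28040847e+00,  3.53589664e-01,  1.63407799e+00,  1.66508083e-05,
        1.15521296e+00, -2.37257640e-03]), 'qvel': array([-0.00174304, -0.00031449, -0.00287879,  0.00085664,  0.00068575,
        0.00116578]), 'joint_efforts': array([ 7.82644179e-06, -6.06355047e+01, -3.42822075e+01, -1.47040464e-05,
        4.00483754e-03,  2.77759818e-05]), 'eef_pos': array([ 180.27492863, -598.00272653,  252.62221618]), 'tcp_rot': array([-3.14030474e+00, -1.82805557e-05,  2.92753692e-01]), 'contact_force': array([ 0.54602734, -0.4971238 , -0.10408033]), 'wrist_torque': array([ 0.02418473, -0.01280312,  0.02622008]), 'grasp_force': 0.0, 'opening': 1.0012292771084221}
```

View pics/scene0.png

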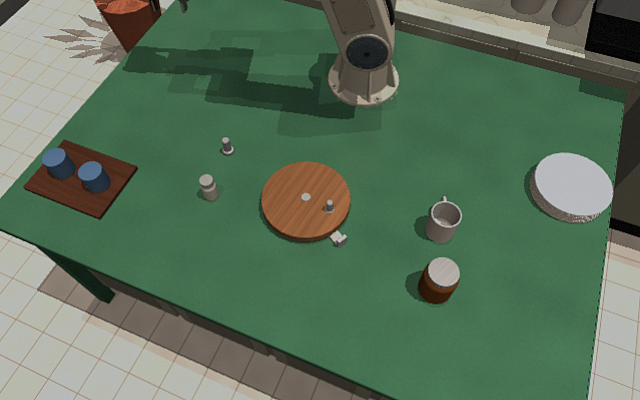

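View pics/side0.png

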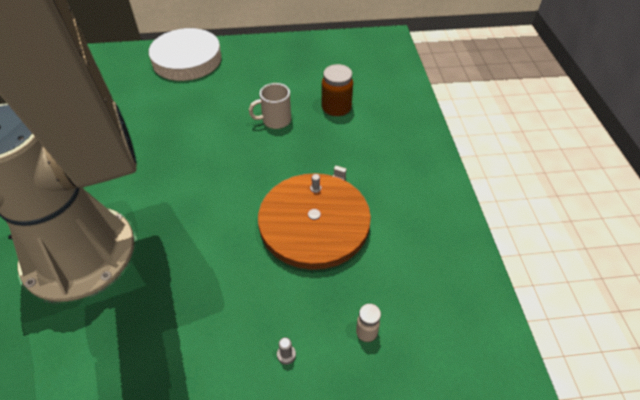

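The scene view shows the tray centred at (306,197), knob (330,206), tab (339,239), stopper (227,147), shaker (208,187), mug (443,222) and jar (440,280). The side view shows the tray at (314,215), knob (316,183), tab (340,172), stopper (286,350) and shaker (369,322).

Run:
```python
from h import *
import pickle
seeds={"scene":dict(tray=(306,197),knob=(330,206),tab=(339,239),stop=(227,147),shaker=(208,187),mug=(443,222),jar=(440,280)),
"side":dict(tray=(314,215),knob=(316,183),tab=(340,172),stop=(286,350),shaker=(369,322),mug=(276,105),jar=(338,90))}
for n in seeds:
    f=pickle.load(open(n+".pkl","rb"));P=cloud(f);hsv=cv2.cvtColor(f["pixels"],cv2.COLOR_RGB2HSV)
    green=(hsv[...,0]>50)&(hsv[...,0]<90)&(hsv[...,1]>80)
    # tray top rim: circle fit of cloud points 35<z<50
    s=seeds[n]; c0=P[s["tray"][1],s["tray"][0]];print(n,"traycentre px cloud",c0.round(1))
    m=(np.abs(P[...,2]-42)<6)&(np.hypot(P[...,0]-c0[0],P[...,1]-c0[1])<160)&(hsv[...,1]>100)&~green
    q=P[m];(c,rad)=cv2.minEnclosingCircle(q[:,:2].astype(np.float32));print("tray z",np.median(q[:,2]),"circle",c,rad)
    hub=(np.hypot(P[...,0]-c0[0],P[...,1]-c0[1])<35)&(hsv[...,1]<90)
    print("hub",np.nanmean(P[hub],0).round(1),hub.sum())
    for k in s:
        if k=="tray":continue
        u,v=s[k];b=np.zeros((400,640),bool);b[max(0,v-35):v+35,u-35:u+35]=1
        zmin=50 if k=="knob" else 5
        mm=(b&(P[...,2]>zmin)&(hsv[...,1]<120)) if k in("knob","tab","stop","shaker") else b&(P[...,2]>5)&~green
        mm&=(hsv[...,1]<100)|(k=="jar") 
        nl,L,st,ce=cv2.connectedComponentsWithStats(mm.astype(np.uint8));
        d=np.hypot(ce[1:,0]-u,ce[1:,1]-v)+1000*(st[1:,4]<8);i=1+np.argmin(d);q=P[L==i]
        zt=np.percentile(q[:,2],95);top=q[q[:,2]>zt-5]
        print(k,st[i].tolist(),"mean",q.mean(0).round(1),"top",zt.round(1),top.mean(0).round(1),"ext",q.min(0).round(),q.max(0).round())
```

```text
scene traycentre px cloud [544.8  19.8  47.2]
tray z 42.35960154659938 circle (541.4033203125, 18.45839500427246) 131.6871337890625
hub [543.4  17.5  46.1] 68
knob [327, 200, 7, 11, 64] mean [558.7  98.4  73.9] top 87.7 [556.4  97.3  85.5] ext [548.  90.  51.] [565. 107.  89.]
tab [330, 230, 18, 17, 174] mean [617.7 149.5  19. ] top 39.1 [623.5 160.6  37.1] ext [593. 124.   5.] [638. 172.  41.]
stop [222, 137, 12, 18, 158] mean [ 460.1 -285.5   34.5] top 64.4 [ 457.3 -287.8   62.3] ext [ 420. -332.    5.] [ 473. -271.   67.]
shaker [200, 174, 19, 26, 355] mean [ 626.1 -252.    59.3] top 87.5 [ 620.7 -257.8   85.7] ext [ 600. -287.    5.] [ 643. -235.   92.]
mug [426, 196, 36, 46, 1086] mean [474.2 403.7  56.1] top 95.6 [475.2 404.1  94.6] ext [405. 363.   5.] [518. 444. 100.]
jar [418, 257, 42, 47, 1453] mean [667.4 435.9  94. ] top 123.0 [652.3 438.5 120.8] ext [612. 394.   5.] [698. 483. 126.]
side traycentre px cloud [539.9  10.8  45.6]
tray z 42.41361471427456 circle (541.0413818359375, 14.848714828491211) 132.2113494873047
hub [539.5  14.   46.3] 99
knob [312, 174, 8, 15, 99] mean [551.2  89.3  73.1] top 85.2 [551.2  92.3  83.6] ext [543.  82.  52.] [560. 105.  88.]
tab [333, 165, 13, 15, 132] mean [619.3 155.   26. ] top 38.4 [619.4 157.5  36.4] ext [604. 145.   8.] [634. 169.  40.]
stop [277, 337, 18, 27, 361] mean [ 452.9 -297.9   36.3] top 63.2 [ 452.4 -292.8   61.7] ext [ 436. -310.    5.] [ 469. -280.   66.]
shaker [356, 304, 24, 37, 728] mean [ 614.4 -269.8   63.2] top 87.1 [ 617.1 -262.    85.5] ext [ 595. -284.    5.] [ 639. -241.   89.]
mug [249, 83, 42, 45, 1282] mean [466.9 392.2  59.6] top 94.9 [471.9 400.   94.1] ext [399. 357.   5.] [513. 484. 101.]
jar [321, 64, 32, 52, 1400] mean [645.5 412.8  80.3] top 121.6 [647.8 434.9 120.1] ext [604. 388.   5.] [691. 478. 125.]
```

```bash
python3 -m inch '[[0,0,0.031,0,0,0,0],[0,0,0.031,0,0,0,0],[0,0,0.031,0,0,0,0],[0,0,0,0.53,-0.98,0,0],[0,0,0,0.53,-0.98,0,0],[0,0,0,0.53,-0.98,0,0],[0,0,0,0.53,-0.98,0,0],[0,0,0,0.53,-0.98,0,0]]'
python3 -m inch '[[0,0,0,0.53,-0.98,0,0],[0,0,0,0.53,-0.98,0,0],[0,0,0,0.53,-0.98,0,0],[0,0,0,0.53,-0.98,0,0],[0,0,0,0.53,-0.98,0,0],[0,0,0,0.53,-0.98,0,0],[0,0,0,0.53,-0.98,0,0],[0,0,0,0.53,-0.98,0,0]]'
```

```text
clock: 0.77
eef_pos: [246.8, -474.5, 252.9]
tcp_rot: [-3.141, 0.0, 0.0]
contact_force: [0.0, -0.1, -0.3]
opening: 1.002
grasp_force: 0.0
clock: 1.43
eef_pos: [352.7, -278.4, 253.1]
tcp_rot: [-3.141, 0.0, 0.001]
contact_force: [0.9, -0.1, -0.5]
opening: 0.999
grasp_force: 0.0
```

```bash
python3 -m inch '[[0,0,0,0.53,-0.98,0,0],[0,0,0,0.53,-0.98,0,0],[0,0,0,0.53,-0.98,0,0],[0,0,0,0.53,-0.98,0,0],[0,0,0,0.53,-0.98,0,0],[0,0,0,0.53,-0.98,0,0],[0,0,0,0.53,-0.98,0,0],[0,0,0,0.53,-0.98,0,0]]' >/dev/null
python3 -m inch '[[0,0,0,0.53,-0.98,0,0],[0,0,0,0.53,-0.98,0,0],[0,0,0,0.53,-0.98,0,0],[0,0,0,0.53,-0.98,0,0],[0,0,0,0.53,-0.98,0,0],[0,0,0,0.53,-0.98,0,0],[0,0,0,0.53,-0.98,0,0],[0,0,0,0,0,0,0]]'
python3 - <<'E'
from h import *
import pickle
f=grab_frame("wrist");pickle.dump(f,open("w1.pkl","wb"));cv2.imwrite("pics/w1.png",f["pixels"][...,::-1]);print(np.array(f["cam_to_world"]).round(2).tolist(),r.sense()["eef_pos"])
E
```

```text
clock: 2.77
eef_pos: [552.9, 91.4, 253.1]
tcp_rot: [-3.14, -0.001, 0.003]
contact_force: [-0.6, -0.7, -0.7]
opening: 0.999
grasp_force: 0.0
[[0.0, -0.95, -0.3, 630.27], [-1.0, -0.0, -0.0, 91.39], [-0.0, 0.3, -0.95, 373.9], [0.0, 0.0, 0.0, 1.0]] [551.59940171  89.66661872 252.80355728]
```

View pics/w1.png

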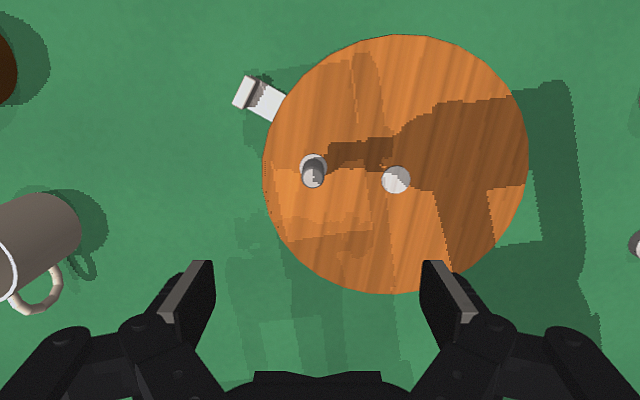

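The wrist view shows the knob top at about (313,181), hub cap (396,180), the tongue meeting the rim near (268,103) and the tab top near (242,92).

Run:
```python
from h import *
import pickle
f=pickle.load(open("w1.pkl","rb"));P=cloud(f);hsv=cv2.cvtColor(f["pixels"],cv2.COLOR_RGB2HSV)
low=hsv[...,1]<90
def reg(a,b,c,d,zl,zh):
    m=np.zeros((400,640),bool);m[b:d,a:c]=1;m&=(P[...,2]>zl)&(P[...,2]<zh)&low
    v,u=np.nonzero(m);q=P[m];(cc,rr)=cv2.minEnclosingCircle(q[:,:2].astype(np.float32));print(m.sum(),q.mean(0).round(1),"circ",np.round(cc,1),round(rr,1));return q
print("knobtop");reg(295,145,335,195,80,90)
print("hub");reg(375,160,415,200,43.5,55)
q=reg(225,70,290,130,30,42);print("tab rect",cv2.minAreaRect(q[:,:2].astype(np.float32)))
q=reg(225,70,290,130,6,15);print("tongue rect",cv2.minAreaRect(q[:,:2].astype(np.float32)))
m=(np.abs(P[...,2]-42)<2.5)&(hsv[...,0]<25)&(hsv[...,1]>90)
c=max(cv2.findContours(m.astype(np.uint8),0,1)[0],key=cv2.contourArea)[:,0].astype(float)
X=plane(f,c,42);A=np.c_[2*X[:,:2],np.ones(len(X))];b=(X[:,:2]**2).sum(1)
for _ in range(4):
    s=np.linalg.lstsq(A,b,rcond=None)[0];R=np.sqrt(s[2]+s[0]**2+s[1]**2);e=np.abs(np.hypot(*(X[:,:2]-s[:2]).T)-R);k=e<2*np.median(e)+.3;X,A,b=X[k],A[k],b[k]
print("tray",s[:2],R)
```

```text
knobtop
397 [553.5  95.2  83.6] circ [552.8  95.2] 9.9
hub
615 [541.2  16.6  46.1] circ [540.8  16.6] 13.9
454 [620.6 158.6  35.5] circ [612.9 146.5] 24.0
tab rect ((613.9467163085938, 146.45199584960938), (41.38877868652344, 29.936264038085938), 61.797462463378906)
892 [611.9 142.4  10. ] circ [614.  147.2] 24.1
tongue rect ((613.9572143554688, 146.987548828125), (39.217376708984375, 30.133689880371094), 60.65791702270508)
tray [541.3031503  16.4566882] 127.91401794169414
```

```bash
python3 -m inch '[[0,0,0,0.06,-0.22,0.9,0],[0,0,0,0,0,0.9,0],[0,0,0,0,0,0.9,0],[0,0,0,0,0,0.9,0],[0,0,0,0,0,0.9,0],[0,0,0,0,0,0.9,0],[0,0,0,0,0,0.9,0],[0,0,0,0,0,0.9,0]]'
python3 -m inch '[[0,0,0,0,0,0,0.5],[0,0,0,0,0,0,0.6],[0,0,0,0,0,0,0.7],[0,0,0,0,0,0,0.8],[0,0,0,0,0,0,0.9],[0,0,0,0,0,0,1],[0,0,0,0,0,0,1],[0,0,0,0,0,0,1]]' 30
python3 -m inch '[[0,0,0,0,0,0,1],[0,0,0,0,0,0,1],[0,0,0,0,0,0,1],[0,0,0,0,0,0,1]]'
```

```text
clock: 3.48
eef_pos: [551.7, 92.3, 72.2]
tcp_rot: [3.141, 0.001, 0.0]
contact_force: [-0.1, -0.5, 0.0]
opening: 1.0
grasp_force: 0.0
clock: 4.15
eef_pos: [554.6, 95.2, 75.2]
tcp_rot: [-3.139, -0.005, 0.0]
contact_force: [1.5, 10.4, 3.1]
opening: 0.221
grasp_force: 30.7
clock: 4.48
eef_pos: [554.5, 95.1, 75.2]
tcp_rot: [-3.139, -0.005, 0.0]
contact_force: [2.2, 9.7, 3.3]
opening: 0.221
grasp_force: 30.7
```

```bash
python3 - <<'E'
import numpy as np
t=np.radians(np.arange(81,372,10));x=79.6*np.cos(t);y=79.6*np.sin(t)
for a,dx,dy in zip(range(81,361,10),np.diff(x)/100,-np.diff(y)/100):print(a,round(dx,3),round(dy,3),end=' | ')
E
python3 -m inch '[[0,0,0,0,-0.02,0,1]]' 40
```

```text
81 -0.138 -0.01 | 91 -0.138 0.015 | 101 -0.133 0.038 | 111 -0.125 0.061 | 121 -0.112 0.082 | 131 -0.096 0.1 | 141 -0.078 0.115 | 151 -0.056 0.127 | 161 -0.034 0.135 | 171 -0.01 0.138 | 181 0.015 0.138 | 191 0.038 0.133 | 201 0.061 0.125 | 211 0.082 0.112 | 221 0.1 0.096 | 231 0.115 0.078 | 241 0.127 0.056 | 251 0.135 0.034 | 261 0.138 0.01 | 271 0.138 -0.015 | 281 0.133 -0.038 | 291 0.125 -0.061 | 301 0.112 -0.082 | 311 0.096 -0.1 | 321 0.078 -0.115 | 331 0.056 -0.127 | 341 0.034 -0.135 | 351 0.01 -0.138 | clock: 4.57
eef_pos: [554.6, 95.3, 75.2]
tcp_rot: [-3.139, -0.005, 0.0]
contact_force: [1.8, 5.4, 4.0]
opening: 0.221
grasp_force: 39.3
```

```bash
python3 -m inch '[[0,0,0,-0.138,-0.01,0,1],[0,0,0,-0.138,-0.01,0,1],[0,0,0,-0.138,-0.01,0,1],[0,0,0,-0.138,-0.01,0,1]]' | grep -E 'pos|cont'
python3 -m inch '[[0,0,0,-0.138,0.015,0,1],[0,0,0,-0.138,0.015,0,1],[0,0,0,-0.138,0.015,0,1],[0,0,0,-0.138,0.015,0,1]]' | grep -E 'pos|cont'
python3 -m inch '[[0,0,0,-0.133,0.038,0,1],[0,0,0,-0.133,0.038,0,1],[0,0,0,-0.133,0.038,0,1],[0,0,0,-0.133,0.038,0,1]]' | grep -E 'pos|cont'
python3 -m inch '[[0,0,0,-0.125,0.061,0,1],[0,0,0,-0.125,0.061,0,1],[0,0,0,-0.125,0.061,0,1],[0,0,0,-0.125,0.061,0,1]]' | grep -E 'clock|pos|cont|rot'
```

```text
eef_pos: [540.7, 96.3, 75.2]
contact_force: [1.0, 6.6, 5.4]
eef_pos: [526.5, 94.9, 75.2]
contact_force: [0.5, 8.1, 6.6]
eef_pos: [512.8, 91.0, 75.1]
contact_force: [-1.5, 8.9, 8.7]
clock: 5.9
eef_pos: [499.9, 84.8, 75.1]
tcp_rot: [-3.14, -0.003, 0.0]
contact_force: [-2.9, 7.4, 11.1]
```

```bash
python3 -m inch '[[0,0,0,-0.112,0.082,-0.03,1],[0,0,0,-0.112,0.082,0,1],[0,0,0,-0.112,0.082,0,1],[0,0,0,-0.112,0.082,0,1]]' | grep -E 'pos|cont'
python3 -m inch '[[0,0,0,-0.096,0.1,0,1],[0,0,0,-0.096,0.1,0,1],[0,0,0,-0.096,0.1,0,1],[0,0,0,-0.096,0.1,0,1]]' | grep -E 'pos|cont'
python3 -m inch '[[0,0,0,-0.078,0.115,0,1],[0,0,0,-0.078,0.115,0,1],[0,0,0,-0.078,0.115,0,1],[0,0,0,-0.078,0.115,0,1]]' | grep -E 'pos|cont'
python3 -m inch '[[0,0,0,-0.056,0.127,0,1],[0,0,0,-0.056,0.127,0,1],[0,0,0,-0.056,0.127,0,1],[0,0,0,-0.056,0.127,0,1]]' | grep -E 'clock|pos|cont|rot'
```

```text
eef_pos: [487.9, 75.9, 75.2]
contact_force: [-2.4, 3.7, 3.8]
eef_pos: [478.3, 65.7, 75.1]
contact_force: [-2.0, 4.3, 3.8]
eef_pos: [470.7, 54.0, 75.2]
contact_force: [-1.0, 1.9, 4.5]
clock: 7.23
eef_pos: [465.2, 41.1, 75.2]
tcp_rot: [-3.141, -0.001, 0.001]
contact_force: [-2.4, 2.1, 5.6]
```

```bash
python3 -m inch '[[0,0,0,-0.034,0.135,-0.02,1],[0,0,0,-0.034,0.135,0,1],[0,0,0,-0.034,0.135,0,1],[0,0,0,-0.034,0.135,0,1]]' | grep -E 'pos|cont'
python3 -m inch '[[0,0,0,-0.01,0.138,0,1],[0,0,0,-0.01,0.138,0,1],[0,0,0,-0.01,0.138,0,1],[0,0,0,-0.01,0.138,0,1]]' | grep -E 'pos|cont'
python3 -m inch '[[0,0,0,0.015,0.138,0,1],[0,0,0,0.015,0.138,0,1],[0,0,0,0.015,0.138,0,1],[0,0,0,0.015,0.138,0,1]]' | grep -E 'pos|cont'
python3 -m inch '[[0,0,0,0.038,0.133,0,1],[0,0,0,0.038,0.133,0,1],[0,0,0,0.038,0.133,0,1],[0,0,0,0.038,0.133,0,1]]' | grep -E 'clock|pos|cont|rot'
```

```text
eef_pos: [462.2, 28.6, 75.3]
contact_force: [1.5, 12.5, -1.4]
eef_pos: [461.3, 14.0, 75.2]
contact_force: [2.6, 2.1, -0.9]
eef_pos: [463.1, -0.5, 75.2]
contact_force: [1.6, 1.8, 4.8]
clock: 8.57
eef_pos: [467.2, -13.8, 75.2]
tcp_rot: [-3.142, -0.003, 0.0]
contact_force: [4.0, 3.6, 3.4]
```

```bash
g(){ grep -E 'pos|cont'|tr '\n' ' ';echo; }
python3 -m inch '[[0,0,0,-0.038,-0.133,0,1],[0,0,0,-0.038,-0.133,0,1],[0,0,0,-0.038,-0.133,0,1],[0,0,0,-0.038,-0.133,0,1],[0,0,0,-0.015,-0.138,0,1]]' |g
python3 -m inch '[[0,0,0,-0.008,-0.069,0,1],[0,0,0,-0.008,-0.069,0,1]]' |g
python3 -m inch '[[0,0,0,-0.008,-0.069,0,1],[0,0,0,-0.008,-0.069,0,1]]' |g
python3 -m inch '[[0,0,0,-0.008,-0.069,0,1],[0,0,0,-0.008,-0.069,0,1]]' |g
python3 -m inch '[[0,0,0,0.005,-0.069,0,1],[0,0,0,0.005,-0.069,0,1]]' |g
python3 -m inch '[[0,0,0,0.005,-0.069,0,1],[0,0,0,0.005,-0.069,0,1]]' |g
python3 -m inch '[[0,0,0,0.005,-0.069,0,1],[0,0,0,0.005,-0.069,0,1]]' |g
python3 -m inch '[[0,0,0,0.005,-0.069,0,1],[0,0,0,0.005,-0.069,0,1]]' |g
python3 -m inch '[[0,0,0,0.017,-0.068,0,1],[0,0,0,0.017,-0.068,0,1]]' |g
python3 -m inch '[[0,0,0,0.017,-0.068,0,1],[0,0,0,0.017,-0.068,0,1]]' |g
python3 -m inch '[[0,0,0,0.017,-0.068,0,1],[0,0,0,0.017,-0.068,0,1]]' |g
python3 -m inch '[[0,0,0,0.017,-0.068,0,1],[0,0,0,0.017,-0.068,0,1]]' |g
python3 -m inch '[[0,0,0,0.028,-0.064,0,1],[0,0,0,0.028,-0.064,0,1]]' |g
python3 -m inch '[[0,0,0,0.028,-0.064,0,1],[0,0,0,0.028,-0.064,0,1]]' |g
```

```text
eef_pos: [462.4, 3.2, 75.1] contact_force: [1.7, -1.8, 9.7] 
eef_pos: [461.9, 6.7, 75.1] contact_force: [1.3, -1.7, 8.6] 
eef_pos: [461.6, 10.1, 75.1] contact_force: [1.3, -0.9, 7.9] 
eef_pos: [461.4, 13.2, 75.1] contact_force: [1.9, -7.4, 7.9] 
eef_pos: [461.3, 16.1, 75.1] contact_force: [0.5, -11.4, 9.9] 
eef_pos: [461.3, 19.2, 75.1] contact_force: [0.4, -13.3, 10.8] 
eef_pos: [461.6, 22.6, 75.1] contact_force: [0.9, -12.2, 10.8] 
eef_pos: [461.8, 26.2, 75.1] contact_force: [-0.0, -11.1, 9.5] 
eef_pos: [462.4, 29.8, 75.1] contact_force: [-0.5, -9.1, 12.9] 
eef_pos: [463.1, 33.5, 75.1] contact_force: [-1.5, -4.9, 12.8] 
eef_pos: [464.0, 37.2, 75.1] contact_force: [-1.2, -3.3, 11.2] 
eef_pos: [465.1, 40.9, 75.1] contact_force: [0.1, -2.3, 11.0] 
eef_pos: [466.3, 44.2, 75.1] contact_force: [-0.8, -1.8, 10.8] 
eef_pos: [467.5, 47.4, 75.1] contact_force: [-2.7, -1.5, 12.5]
```

```bash
g(){ grep -E 'pos|cont'|tr '\n' ' ';echo; }
python3 -m inch '[[0,0,0,-0.028,0.064,-0.03,1],[0,0,0,-0.028,0.064,0,1]]' |g
python3 -m inch '[[0,0,0,-0.028,0.064,0,1],[0,0,0,-0.028,0.064,0,1]]' |g
python3 -m inch '[[0,0,0,-0.017,0.068,0,1],[0,0,0,-0.017,0.068,0,1]]' |g
python3 -m inch '[[0,0,0,-0.017,0.068,0,1],[0,0,0,-0.017,0.068,0,1]]' |g
python3 -m inch '[[0,0,0,-0.017,0.068,0,1],[0,0,0,-0.017,0.068,0,1]]' |g
python3 -m inch '[[0,0,0,-0.017,0.068,0,1],[0,0,0,-0.017,0.068,0,1]]' |g
python3 -m inch '[[0,0,0,-0.005,0.069,0,1],[0,0,0,-0.005,0.069,0,1]]' |g
python3 -m inch '[[0,0,0,-0.005,0.069,0,1],[0,0,0,-0.005,0.069,0,1]]' |g
python3 -m inch '[[0,0,0,-0.005,0.069,0,1],[0,0,0,-0.005,0.069,0,1]]' |g
python3 -m inch '[[0,0,0,-0.005,0.069,0,1],[0,0,0,-0.005,0.069,0,1]]' |g
python3 -m inch '[[0,0,0,0.008,0.069,0,1],[0,0,0,0.008,0.069,0,1]]' |g
python3 -m inch '[[0,0,0,0.008,0.069,0,1],[0,0,0,0.008,0.069,0,1]]' |g
python3 -m inch '[[0,0,0,0.008,0.069,0,1],[0,0,0,0.008,0.069,0,1]]' |g
```

```text
eef_pos: [466.2, 44.2, 75.2] contact_force: [3.3, 0.4, 0.5] 
eef_pos: [465.0, 40.8, 75.3] contact_force: [3.8, 0.8, -3.6] 
eef_pos: [464.2, 37.9, 75.2] contact_force: [3.4, 8.2, -2.7] 
eef_pos: [463.5, 35.0, 75.3] contact_force: [3.6, 11.7, -3.4] 
eef_pos: [462.8, 31.9, 75.3] contact_force: [4.3, 12.1, -5.0] 
eef_pos: [462.2, 28.5, 75.3] contact_force: [4.9, 10.9, -6.6] 
eef_pos: [461.7, 24.9, 75.3] contact_force: [4.2, 10.3, -3.1] 
eef_pos: [461.4, 21.1, 75.3] contact_force: [4.6, 6.2, -3.4] 
eef_pos: [461.3, 17.4, 75.3] contact_force: [4.8, 5.1, -3.6] 
eef_pos: [461.3, 13.7, 75.3] contact_force: [6.7, 3.1, -5.5] 
eef_pos: [461.5, 10.1, 75.2] contact_force: [4.8, 1.9, -3.9] 
eef_pos: [461.8, 6.7, 75.3] contact_force: [4.9, 1.4, -3.5] 
eef_pos: [462.3, 3.2, 75.3] contact_force: [5.7, 2.2, -4.5]
```

```bash
g(){ grep -E 'pos|cont|clock'|tr '\n' ' ';echo; }
python3 -m inch '[[0,0,0,-0.008,-0.069,0.01,1],[0,0,0,-0.008,-0.069,0.01,1],[0,0,0,-0.008,-0.069,0,1],[0,0,0,-0.008,-0.069,0,1],[0,0,0,-0.008,-0.069,0,1],[0,0,0,-0.008,-0.069,0,1]]' |g
python3 -m inch '[[0,0,0,0.005,-0.069,0,1],[0,0,0,0.005,-0.069,0,1],[0,0,0,0.005,-0.069,0,1],[0,0,0,0.005,-0.069,0,1],[0,0,0,0.005,-0.069,0,1],[0,0,0,0.005,-0.069,0,1],[0,0,0,0.006,-0.069,0,1]]' |g
python3 -m inch '[[0,0,0,0,0,0,1],[0,0,0,0,0,0,1],[0,0,0,0,0,0,1],[0,0,0,0,0,0,1]]' |g
```

```text
clock: 13.82 eef_pos: [461.3, 13.4, 75.2] contact_force: [6.2, -8.1, 3.4] 
clock: 14.4 eef_pos: [461.7, 24.6, 75.2] contact_force: [3.6, -11.7, 7.6] 
clock: 14.73 eef_pos: [461.8, 25.8, 75.1] contact_force: [3.0, -1.4, 6.8]
```

```bash
g(){ grep -E 'pos|cont|clock|open'|tr '\n' ' ';echo; }
python3 -m inch '[[0,0,0,0,0,0,0.7],[0,0,0,0,0,0,0.5],[0,0,0,0,0,0,0.2],[0,0,0,0,0,0,0],[0,0,0,0,0,0,0],[0,0,0,0,0,0,0],[0,0,0,0,0,-0.4,0],[0,0,0,0,0,-0.8,0]]' 30|g
python3 -m inch '[[0,0,0,0,0,-1,0],[0,0,0,0,0,-1,0],[0,0,0,0,0,-1,0],[0,0,0,0,0,-1,0],[0,0,0,0,0,-1,0],[0,0,0,-0.02,0.97,-1,0],[0,0,0,-0.02,0.97,0,0],[0,0,0,-0.02,0.97,0,0]]'|g
python3 -m inch '[[0,0,0,-0.02,0.97,0,0],[0,0,0,-0.02,0.97,0,0],[0,0,0,-0.02,0.97,0,0],[0,0,0,-0.02,0.97,0,0],[0,0,0,-0.02,0.97,0,0],[0,0,0,-0.02,0.97,0,0],[0,0,0,-0.02,0.97,0,0],[0,0,0,-0.02,0.97,0,0]]'|g
python3 -m inch '[[0,0,0,-0.04,0.97,0,0],[0,0,0,-0.04,0.97,0,0],[0,0,0,0,0,0,0],[0,0,0,0,0,0,0]]'|g
python3 - <<'E'
from h import *
import pickle
f=grab_frame("wrist");pickle.dump(f,open("w2.pkl","wb"));cv2.imwrite("pics/w2.png",f["pixels"][...,::-1]);s=r.sense();print(s["eef_pos"])
P=cloud(f);hsv=cv2.cvtColor(f["pixels"],cv2.COLOR_RGB2HSV)
m=(P[...,2]>57)&(P[...,2]<68)&(np.hypot(P[...,0]-454.5,P[...,1]+289.5)<40)
q=P[m];print(m.sum(),q.mean(0),cv2.minEnclosingCircle(q[:,:2].astype(np.float32)))
f=grab_frame("scene");pickle.dump(f,open("s2.pkl","wb"));P=cloud(f);q=P[(np.abs(P[...,2]-85)<4)&(np.hypot(P[...,0]-541,P[...,1]-16)<120)];print("knob now",len(q),q.mean(0)-[2.4,1.2,0])
E
```

```text
clock: 15.4 eef_pos: [459.7, 25.7, 103.9] contact_force: [-1.0, 0.5, 0.4] opening: 1.001 
clock: 16.07 eef_pos: [460.6, -47.7, 257.4] contact_force: [0.9, -0.0, -0.8] opening: 0.996 
clock: 16.73 eef_pos: [455.5, -242.1, 255.6] contact_force: [-0.5, -0.8, -0.1] opening: 1.001 
clock: 17.07 eef_pos: [453.6, -290.2, 255.2] contact_force: [-1.0, 0.5, 0.4] opening: 1.001 
[ 453.64466025 -289.34158548  255.09836983]
508 [ 455.16944122 -291.79195901   61.21474052] ((454.22564697265625, -291.7445373535156), 11.815447807312012)
knob now 26 [461.68030602  26.17013161  84.15562912]
```

View pics/w2.png

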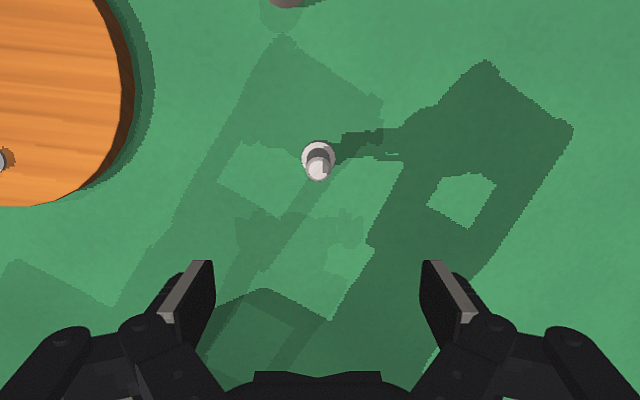

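The view shows the upright stopper top at (318,168); the scene depth puts the knob where I left it.

```bash
g(){ grep -E 'pos|cont|clock|open|grasp'|tr '\n' ' ';echo; }
python3 -m inch '[[0,0,0,0.04,0.08,1,0],[0,0,0,0,0,1,0],[0,0,0,0,0,1,0],[0,0,0,0,0,1,0],[0,0,0,0,0,1,0],[0,0,0,0,0,1,0],[0,0,0,0,0,1,0],[0,0,0,0,0,0.8,0]]' 30|g
python3 -m inch '[[0,0,0,0,0,0.55,0],[0,0,0,0,0,0,0],[0,0,0,0,0,0,0.4],[0,0,0,0,0,0,0.6],[0,0,0,0,0,0,0.7],[0,0,0,0,0,0,0.8],[0,0,0,0,0,0,0.9],[0,0,0,0,0,0,1]]' 30|g
python3 -m inch '[[0,0,0,0,0,0,1],[0,0,0,0,0,0,1],[0,0,0,0,0,0,1],[0,0,0,0,0,0,1]]' 40|g
```

```text
clock: 17.83 eef_pos: [454.7, -289.9, 58.5] contact_force: [0.8, 0.5, -0.1] opening: 0.999 grasp_force: 0.0 
clock: 18.5 eef_pos: [455.5, -291.7, 46.9] contact_force: [0.1, 2.0, 7.3] opening: 0.268 grasp_force: 32.0 
clock: 18.83 eef_pos: [455.5, -291.8, 46.9] contact_force: [-1.3, 1.2, 8.0] opening: 0.266 grasp_force: 38.7
```

```bash
g(){ grep -E 'pos|cont|clock|open|grasp|rot'|tr '\n' ' ';echo; }
python3 -m inch '[[0,0,0,0,0,-0.4,1],[0,0,0,0,0,-0.8,1],[0,0,0,0,0,-1,1],[0,0,0,0,0,-1,1],[0,0,0,0,0,-1,1],[0,0,0,0,0,-0.8,1],[0,0,0,0,0,-0.4,1],[0,0,0,0.2,-0.5,0,1]]' 50|g
python3 -m inch '[[0,0,0,0.33,-0.95,0,1],[0,0,0,0.33,-0.95,0,1],[0,0,0,0.33,-0.95,0,1],[0,0,0,0.33,-0.95,0,1],[0,0,0,0.33,-0.95,0,1],[0,0,0,0.33,-0.95,0,1],[0,0,0,0.33,-0.95,0,1],[0,0,0,0.33,-0.95,0,1]]'|g
python3 -m inch '[[0,0,0,0.33,-0.95,0,1],[0,0,0,0.33,-0.95,0,1],[0,0,0,0.33,-0.95,0,1],[0,0,0,0.33,-0.95,0,1],[0,0,0,0.33,-0.95,0,1],[0,0,0,0.33,-0.95,0,1],[0,0,0,0.33,-0.95,0,1],[0,0,0,0.33,-0.85,0,1]]'|g
python3 -m inch '[[0,0,0,0,0,0,1],[0,0,0,0,0,0,1],[0,0,0,0,0,0,1]]'|g
```

```text
clock: 19.5 eef_pos: [460.8, -280.8, 183.7] tcp_rot: [3.139, -0.004, -0.001] contact_force: [0.2, -1.2, -1.2] opening: 0.262 grasp_force: 49.2 
clock: 20.17 eef_pos: [525.3, -86.9, 179.7] tcp_rot: [-3.141, 0.002, 0.001] contact_force: [0.3, -0.4, -0.8] opening: 0.268 grasp_force: 49.2 
clock: 20.83 eef_pos: [590.9, 100.7, 179.5] tcp_rot: [3.142, 0.002, 0.001] contact_force: [0.1, 0.2, -2.5] opening: 0.269 grasp_force: 49.2 
clock: 21.08 eef_pos: [590.6, 98.5, 179.9] tcp_rot: [3.141, 0.002, 0.001] contact_force: [-0.7, 0.0, -1.7] opening: 0.269 grasp_force: 49.3
```

```bash
g(){ grep -E 'pos|cont|clock|open|grasp|rot'|tr '\n' ' ';echo; }
python3 -m inch '[[0,0,0,0.1,-0.39,0,1],[0,0,0,0,0,0.6,1],[0,0,0,0,0,0.8,1],[0,0,0,0,0,0.8,1],[0,0,0,0,0,0.6,1],[0,0,0,0,0,0.4,1],[0,0,0,0,0,0.1,1],[0,0,0,0,0,0,1]]' 50|g
python3 - <<'E'
from h import *
f=grab_frame("side");cv2.imwrite("pics/s3.png",cv2.resize(f["pixels"][100:300,200:440,::-1],None,fx=3,fy=3))
E
```

```text
clock: 21.75 eef_pos: [593.9, 108.1, 98.0] tcp_rot: [3.141, 0.001, 0.0] contact_force: [-0.6, -0.4, -1.8] opening: 0.264 grasp_force: 49.3
```

View pics/s3.png

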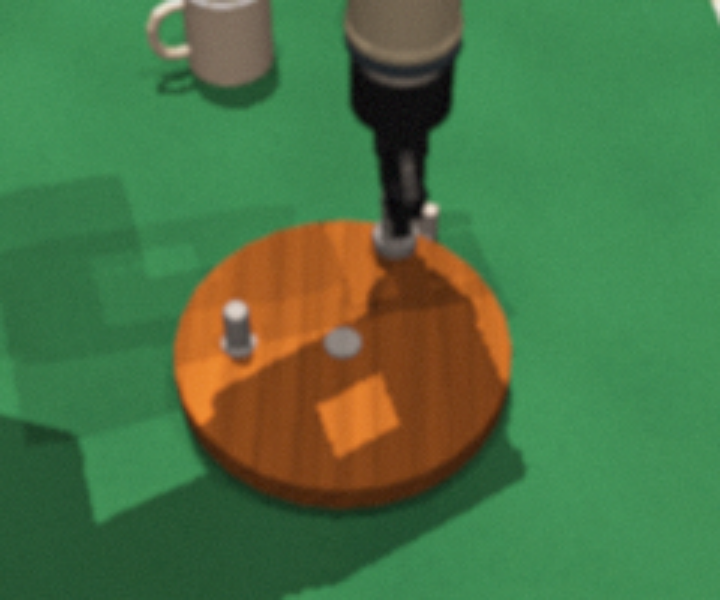

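The crop shows the stopper's foot upright at crop (393,240) just inside the tab at (430,220), with the knob at (236,325).

```bash
g(){ grep -E 'pos|cont|clock|open|grasp|rot'|tr '\n' ' ';echo; }
python3 -m inch '[[0,0,0,0,0,0.08,1],[0,0,0,0,0,0.06,1],[0,0,0,0,0,0.06,1],[0,0,0,0,0,0.04,1],[0,0,0,0,0,0,1]]'|g
python3 -m inch '[[0,0,0,0,0,0.04,1],[0,0,0,0,0,0.04,1],[0,0,0,0,0,0,1]]'|g
```

```text
clock: 22.22 eef_pos: [594.3, 108.3, 92.6] tcp_rot: [-3.142, -0.0, 0.001] contact_force: [-1.0, -0.3, -1.0] opening: 0.267 grasp_force: 49.4 
clock: 22.47 eef_pos: [594.2, 108.3, 90.4] tcp_rot: [3.142, 0.0, 0.001] contact_force: [-0.3, 0.5, -2.1] opening: 0.262 grasp_force: 49.4
```

```bash
g(){ grep -E 'pos|cont|clock|open|grasp'|tr '\n' ' ';echo; }
python3 -m inch '[[0,0,0,-0.03,0,0.02,1],[0,0,0,-0.02,0,0.02,1],[0,0,0,0,0,0,1]]'|g
python3 -m inch '[[0,0,0,0,0,0.02,1],[0,0,0,0,0,0,1]]'|g
```

```text
clock: 22.72 eef_pos: [592.8, 108.3, 89.4] contact_force: [-0.2, 0.6, -1.8] opening: 0.267 grasp_force: 49.4 
clock: 22.88 eef_pos: [593.0, 108.3, 89.1] contact_force: [-0.6, -0.1, -1.0] opening: 0.264 grasp_force: 49.4
```

```bash
g(){ grep -E 'pos|cont|clock|open|grasp'|tr '\n' ' ';echo; }
python3 -m inch '[[0,0,0,0,0,0.02,1],[0,0,0,0,0,0,1]]'|g
python3 -m inch '[[0,0,0,0,0,0.02,1],[0,0,0,0,0,0,1]]'|g
```

```text
clock: 23.05 eef_pos: [593.1, 108.3, 89.0] contact_force: [-1.8, -0.2, 3.3] opening: 0.263 grasp_force: 49.9 
clock: 23.22 eef_pos: [593.3, 108.3, 89.0] contact_force: [-3.8, -0.1, 9.1] opening: 0.266 grasp_force: 50.5
```

```bash
g(){ grep -E 'pos|cont|clock|open|grasp'|tr '\n' ' ';echo; }
python3 -m inch '[[0,0,0,0,0,-0.01,1],[0,0,0,0,0,0,0.7],[0,0,0,0,0,0,0.5],[0,0,0,0,0,0,0.3],[0,0,0,0,0,0,0.1],[0,0,0,0,0,0,0],[0,0,0,0,0,0,0],[0,0,0,0,0,0,0]]' 30|g
python3 -m inch '[[0,0,0,0,0,-0.2,0],[0,0,0,0,0,-0.5,0],[0,0,0,0,0,-0.8,0],[0,0,0,0,0,-1,0],[0,0,0,0,0,-1,0],[0,0,0,0,0,-1,0],[0,0,0,0,0,-1,0],[0,0,0,0,0,-1,0]]'|g
python3 -m inch '[[0,0,0,0,0,0,0],[0,0,0,0,0,0,0],[0,0,0,0,0,0,0]]'|g
python3 - <<'E'
from h import *
f=grab_frame("wrist");cv2.imwrite("pics/w4.png",f["pixels"][...,::-1]);P=cloud(f)
def c(z0,z1,x,y,R):
    q=P[(P[...,2]>z0)&(P[...,2]<z1)&(np.hypot(P[...,0]-x,P[...,1]-y)<R)];(cc,rr)=cv2.minEnclosingCircle(q[:,:2].astype(np.float32));print(len(q),np.round(cc,1),round(rr,1),q.mean(0).round(1))
c(99,110,592,108,40)
f=grab_frame("scene");P=cloud(f);c(80,89,461,26,40);c(99,110,592,108,40)
f=grab_frame("side");P=cloud(f);c(80,89,461,26,40);c(99,110,592,108,40)
E
```

```text
clock: 23.88 eef_pos: [593.0, 108.3, 88.2] contact_force: [-0.2, 0.3, 0.4] opening: 1.002 grasp_force: 0.0 
clock: 24.55 eef_pos: [592.9, 108.3, 253.4] contact_force: [0.7, 0.0, -0.7] opening: 0.999 grasp_force: 0.0 
clock: 24.8 eef_pos: [592.7, 108.3, 251.0] contact_force: [-0.4, 0.2, -0.7] opening: 0.997 grasp_force: 0.0 
669 [591.9 108.2] 12.0 [592.9 108.1 103.2]
14 [466.   29.5] 7.3 [466.7  29.3  83.1]
53 [594.7 110.2] 12.6 [594.6 110.2 103.9]
49 [460.4  24.6] 9.5 [460.1  23.4  83.6]
62 [592.3 105.9] 13.6 [590.5 104.9 103.3]
```

View pics/w4.png

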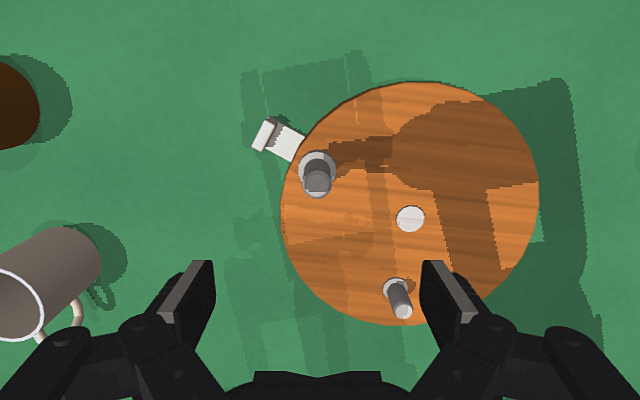

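The stopper stands upright at (317,175), in line with the hub and tab. It measures (591.9, 108.2), within 1 mm of the target. The knob at (398,297) hasn't moved since I let go of it.

```bash
python3 -c "
from rig import r
print(r.sign_off())"
```

```text
the job is handed in; nothing more can be done
None
```

I handed the job in: the tray is parked with the felt middle of its rubbing place on the glide, and the stopper stands upright about 1 mm (by camera) from the point above it, though the sign-off gave no verdict.

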